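Hold a lantern hood in its half-turned test position

TASK

Stand the ivory pillar lamp upright in the middle of the sprung plate in the lantern base and let go of it, then lower the copper-and-glass hood over it so that its two lugs drop through the two slots of the collar right to the bottom. Twist the hood clockwise (seen from above) half-way to its lock, about 40 degrees, to the yellow test marks and well short of the click, and finish there, still gripping the hood's wooden handle: do not let go. Leave the red spare lamp, the pumpkin and the white bin of decorations where they are.

Things in the scene. Friction and masses are not known exactly. Their poses are not given: they have to be found in the camera images.
- base: lantern base, fixed to the bench: dark wooden foot 132 mm across, 20 mm high, with a grey metal bayonet collar on it (118 mm across, top 36 mm up, round hole 90 mm). Origin at the centre of the foot's underside, z up. Its top is a 5 mm light ledge with two dark slots, on the base's +x and -x axis; below it runs the lugs' channel, 20 to 31 mm up. A half turn about z makes no difference
- slot (a point): middle of the slot on the base's +x axis, 49 mm from the centre, at the ledge's top (36 mm up); the other slot is opposite. Each slot is 24 mm wide and reaches to 54 mm from the centre. Stops in the channel let the hood turn at most 7 degrees anticlockwise from here; clockwise it turns freely to about 57 degrees, where the click pins begin to resist; it ends locked at 80 degrees
- mark (a point): yellow test mark on the ledge, 40 degrees clockwise (seen from above) of the slot, half-way to the lock; another is opposite. Red marks lie 80 degrees clockwise of the slots (locked)
- plate_top (a point): centre of the top of the round sprung plate (brass, 60 mm in diameter) in the middle of the lantern base, 32 mm above the bench when empty; it sinks with load, 1.5 N per mm, at most 10 mm
- plate (a joint): travel of the sprung plate: 0 empty, grows as it is pressed down (m), about 0.001 under the lamp, 0.004 to 0.007 with the hood fitted over the lamp
- lamp: the ivory lamp to be placed: a battery pillar lamp, upright cylinder 50 mm in diameter and 68 mm tall with a brass contact button (12 mm across, 4 mm high) on top, 72 mm in all, about 0.15 kg; origin at the centre of its underside, z up
- hood: lantern hood, glass shade with copper rim and flat copper roof (88 mm across, its top 82 mm up), open below, standing open side down, about 0.25 kg; wall 84 mm outside, 76 mm inside diameter, 77 mm deep inside. Origin at the centre of its underside, z up; seated in the base below the ledge the origin is 20 (bottom) to 23 mm above the bench. A half turn about z makes no difference
- handle (a point): centre of the hood's wooden bar handle, on its axis 100 mm above its underside: 50 mm long (along the hood's x), 16 mm wide (along y), from 82 to 118 mm above the underside
- lug (a point): outer end of the brass lug at the hood's +x, 51 mm from its axis, 5 mm above its underside; another is opposite. Lugs are 12 mm wide, 6 mm high (2 to 8 mm up), in line with the handle; white dashes on the roof show them. Over the last 6 mm of the insertion the lamp on its plate pushes the hood up (4 to 9 N), out again unless held down; once turned under the ledge it is kept
- pin_a (a joint): first of the two sprung click pins in the collar, hidden under the ledge: 0 free, grows to 0.0025 m or so when a lug pushes it aside (the lock click)
- pin_b (a joint): second click pin, opposite the first, same meaning
- spare: bystander, the spare lamp with a red shell: a battery pillar lamp, upright cylinder 50 mm in diameter and 68 mm tall with a brass contact button (12 mm across, 4 mm high) on top, 72 mm in all, about 0.15 kg; origin at the centre of its underside, z up
- pumpkin: bystander, an orange pumpkin ornament 82 mm in diameter and 50 mm high plus a short stalk; origin at the centre of its underside
- bin: bystander, an open white stock bin of decorations, 120 x 220 x 75 mm (decorations rise to about 85 mm); origin at the centre of its underside
Things that resemble listed ones, but are neither listed nor needed, are in the scene too. Leave any green or turquoise look-alike of the hood alone.

How it is judged:
By the outcome, as a careful person would: the job done as asked, in the order asked, and still so for the second after the job is handed in, while the arm keeps its last pose, push and grip.
It also fails if it takes over 64 s, if anything falls off the work surface, if the arm or the gripper's body presses on something with over 40 N, if the wrist force passes 120 N, or if a joint passes its speed limit or range.

ROBOT

A 6-joint arm with a two-finger parallel gripper is mounted at the origin on the work surface. World frame = base frame: x ahead of the robot, y to its left, z up, the work surface at z = 0. Lengths are in mm, angles in degrees, forces in N, time in s.
With the tool pointing down it reaches from about 300 to 875 mm from the base axis. Payload 6.4 kg.
Tool frame: the origin (TCP) lies at the centre of the arm's flange, where the gripper is bolted on; the fingertips stand 173 mm ahead of it and the grasp point (between the pads) lies 155 mm ahead of it; x points along the fingers, y is the direction in which the jaws open and shut, and the axes are right-handed (so a half turn about x gives the same grasp; the last joint's range is limited). The gripper opens to 85 mm and grips with 20 to 120 N. Pads are 22 mm wide; open, the fingers measure 114 mm over their backs; the gripper's body (76 mm by 85 mm) begins 54 mm behind the grasp point. The pads swing forward as they close: fully open they stand 13 mm farther back than shut.
Start: joints at [-87.049, 10.359, 92.074, -0, 77.567, -11.82], TCP at [146.614, -556.01, 404.688] pointing down, gripper open.
Joint ranges: [-171.53, 171.53], [-51.25, 118.39], [17.06, 147.69], [-65.23, 245.23], [0, 150.52], [-178.68, 178.68]. Speed limits (degrees/s): [147.25, 147.25, 172.46, 180, 180, 180].

INTERFACE

Orientations are given as a 3x3 rotation matrix whose columns are the frame's x, y, z axes.
In Python, from plant import arm gives the robot as it stands.
- The arm moves only by the tool play_rows, never from a script. Its argument "commands" is a list of rows, each an object of numbers: "dx", "dy", "dz": the shift along the tool's x, y, z in units of 25 mm (1.0 is 25 mm); "roll": the turn about the tool's x in units of 5 degrees (1.0 is 5 degrees). A call has 1 to 5 rows; each row is the pose to reach, as a shift and turn from the pose commanded when the call began, along the tool's axes at that moment; what a row does not reach only later rows make up. A row lasts 1/8 s, in which the tool goes at most 62.5 mm and 10.7 degrees, less where a joint would pass 70% of its speed; a pose out of reach is approached as far as the arm can. A call with a gripper value outside its range is refused whole. "hand" is the finger opening in mm, from 0 to 85.4, set as the call begins (left out, the last holds). The fingers move at their own pace and stop on an object; "force" is the grip in N (left out, the last holds). Time passes only in rows, so rows that repeat a pose let the fingers close. It gives the time, the measured TCP pose, the force and the opening at its end, in the units of the state.
- arm.sense(): the state, without advancing time (a new reading comes with each control period).
- arm.snapshot(name): name is "scene" or "top" or "wrist"; returns (picture, depth): 384x512x3 uint8, red, green, blue; 384x512 float32, mm along the optical axis (not along the pixel's ray), 0 where there is no reading.
- arm.get_calibration(name): a dict with "mtx" (3x3 intrinsics, pixels), "R" (3x3) and "t" (3): a world point X has camera coordinates R X + t. Camera axes: x right, y down, z forward; pixel columns grow to the right and rows downward; lengths in mm; the calibration is good to about 2 mm. A picture is of the moment at which its call begins: read the wrist's pose just before it. get_calibration takes no time and is no camera call; for the wrist camera it gives the pose at the moment of the call.
- arm.finish_job(): hands the job in, once; it reports no verdict.
The state is a dict: "clock": time; "q": joint angles; "qd": joint speeds; "joint_torque": joint torques, N m; "tool_pos": TCP position; "ee_rot": TCP orientation; "contact_force": force on the tool from outside, world axes, zero at the start; "torque": the same for the moment, N m; "opening": finger opening in mm.
Only numpy, scipy, OpenCV 4.12 (cv2) and the standard library are available. Lean on these libraries where they do the work, as an engineer would, in place of code of your own. Each camera call takes 0.05 s, during which the arm holds its last target. There are 200 camera calls.

## Working session

There is one attempt and no reset: what is moved stays moved. The work goes in short steps, Python scripts to look and compute and a tool call to move; the robot and the scene stay as the last step left them, time stands still between calls to the robot, and variables do not carry over. Pictures are saved under pics/ and viewed, about 8 in all and at most 12, crops included, and the job is handed in when it is done.

Besides the shell and the picture viewer there is one more tool, called after ">>>" as name(argument=value, ...), one argument or row to a line, values as JSON. play_rows: Moves the arm, as the interface text tells. Its arguments: {"type":"object","properties":{"commands":{"type":"array","items":{"type":"object","properties":{"dx":{"type":"number"},"dy":{"type":"number"},"dz":{"type":"number"},"roll":{"type":"number"}}}},"hand":{"type":"number"},"force":{"type":"number"}},"required":["commands"]}

```bash
mkdir -p pics; ls; python3 - <<'E'
from plant import arm
import cv2,numpy as np
s=arm.sense();print({k:np.round(v,2).tolist() for k,v in s.items()})
for n in("scene","top"):
    p,d=arm.snapshot(n);c=arm.get_calibration(n)
    np.savez(f"pics/{n}0.npz",p=p,d=d,**c)
    cv2.imwrite(f"pics/{n}0.png",cv2.resize(p[:,:,::-1],(800,600),interpolation=cv2.INTER_CUBIC))
    print(n,np.round(c["mtx"],1).tolist(),np.round(c["R"],3).tolist(),np.round(c["t"],1))
E
```

```text
pics
{'clock': 0.0, 'q': [-87.05, 10.4, 92.13, -0.0, 77.57, -11.82], 'qd': [-0.12, -0.0, -0.05, 0.02, 0.01, -0.13], 'joint_torque': [-0.0, -44.49, -35.13, -0.0, 0.01, 0.0], 'tool_pos': [146.6, -555.74, 403.78], 'ee_rot': [[-0.0, 0.25, -0.97], [0.0, -0.97, -0.25], [-1.0, -0.0, -0.0]], 'contact_force': [-0.02, -0.24, 0.74], 'torque': [-0.02, 0.07, 0.01], 'opening': 84.93}
scene [[383.6, 0.0, 255.6], [0.0, 383.6, 198.0], [0.0, 0.0, 1.0]] [[0.773, 0.634, -0.001], [0.476, -0.582, -0.659], [-0.419, 0.509, -0.752]] [-401.5 -205.6 1438.5]
top [[479.0, 0.0, 253.6], [0.0, 479.0, 189.7], [0.0, 0.0, 1.0]] [[-0.03, -1.0, -0.004], [-0.991, 0.03, -0.129], [0.129, 0.0, -0.992]] [  -2.5  530.8 1188. ]
```

View pics/scene0.png

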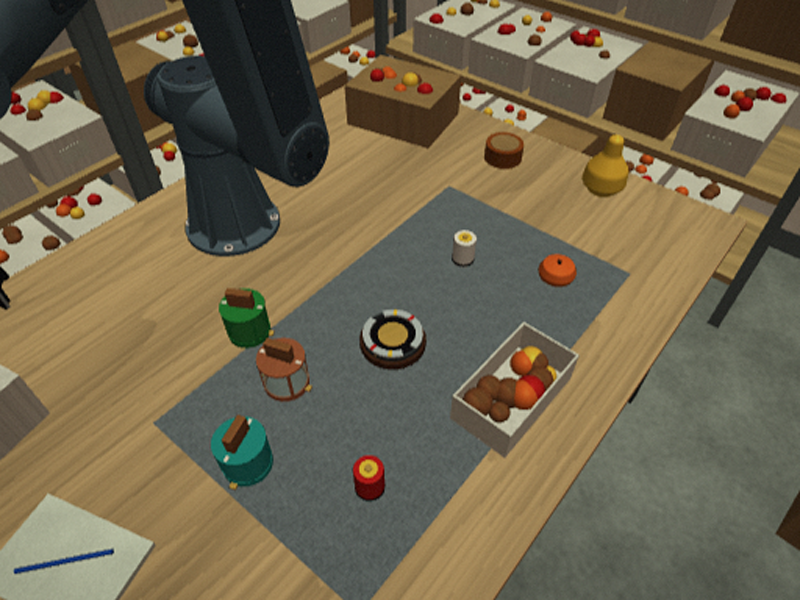

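View pics/top0.png

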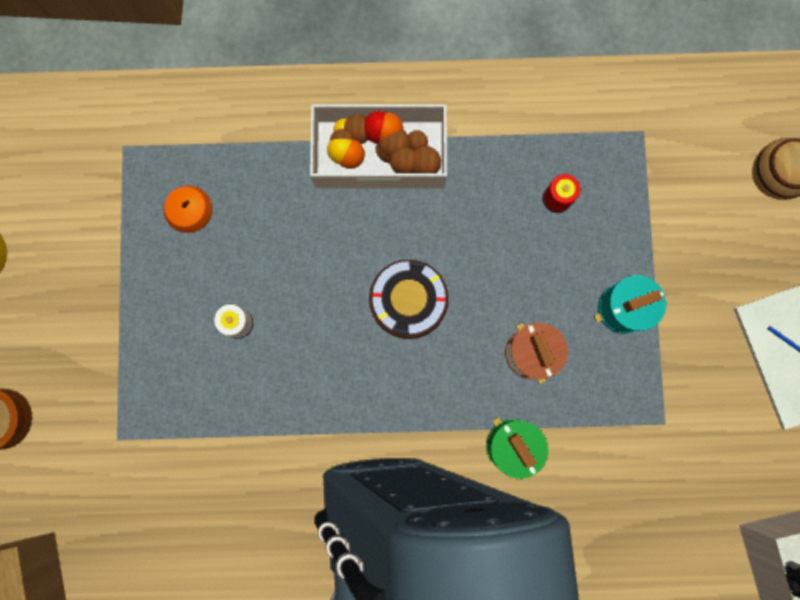

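Top view (800x600 px): the ivory lamp is at (230,321) and the base at (410,298), with slots near (415,265) and (405,330) and yellow marks at (435,278) and (383,316). 
Could be taken for the hood: copper (538,350), green (518,448), teal (633,303). I choose copper. 
Could be taken for the lamp: ivory (230,321), red (565,188). I choose ivory.

```bash
cat > h.py <<'E'
import numpy as np,cv2
def cloud(p,d,c):
    v,u=np.indices(d.shape); K=np.asarray(c["mtx"])
    P=np.stack([(u-K[0,2])/K[0,0]*d,(v-K[1,2])/K[1,1]*d,d],-1)
    return (P-np.asarray(c["t"]).ravel())@np.asarray(c["R"])   # R^T(P-t)
def hsv(p): return cv2.cvtColor(p,cv2.COLOR_RGB2HSV)
def circ(pts):
    A=np.c_[2*pts[:,:2],np.ones(len(pts))];b=(pts[:,:2]**2).sum(1)
    s=np.linalg.lstsq(A,b,rcond=None)[0];return s[:2],np.sqrt(s[2]+s[:2]@s[:2])
E
python3 - <<'E'
from h import *
C={}
for n in("top","scene"):
    f=np.load(f"pics/{n}0.npz");W=cloud(f["p"],f["d"],f);C[n]=W;H=hsv(f["p"]);f_d=f["d"]
    if n=="top":
        cen={k:W[int(v*.64),int(u*.64)] for k,(u,v) in dict(lamp=(230,321),base=(410,298),hood=(538,350),spare=(565,188),pump=(190,210),bin=(380,140),green=(518,448),teal=(633,303)).items()}
        for k,v in cen.items():print(k,v.round(0))
    for k in("lamp","hood","base"):
        m=(np.hypot(*(W[...,:2]-cen[k][:2]).transpose(2,0,1))<(75 if k!="lamp" else 45))&(f_d>0)&(W[...,2]>5)
        z=W[m][:,2];h,e=np.histogram(z,np.arange(4,130,4));print(n,k,[(int(a),int(b)) for a,b in zip(e,h) if b>5])
        def rep(l,lo,hi,extra=True):
            q=W[m&(W[...,2]>lo)&(W[...,2]<hi)&extra]
            if len(q)<4: return
            (cx,cy),r=cv2.minEnclosingCircle(q[:,:2].astype(np.float32));rc=cv2.minAreaRect(q[:,:2].astype(np.float32))
            print("  ",l,len(q),"mec",round(cx,1),round(cy,1),round(r,1),"med",np.median(q,0).round(1),"rect",np.round(np.r_[rc[0],rc[1],rc[2]],1))
        if k=="lamp":rep("top",62,80)
        if k=="hood":rep("roof",76,90);rep("bar",112,130)
        if k=="base":
            rep("ledge",33,45);rep("plate",24,45,(H[...,0]>14)&(H[...,0]<24)&(H[...,1]>90))
            for l,a in(("yel",(H[...,0]>24)&(H[...,0]<34)&(H[...,1]>130)),("red",((H[...,0]<6)|(H[...,0]>174))&(H[...,1]>120)&(H[...,2]>120))):
                q=W[m&a];print("  ",l,[np.r_[x[:3],np.degrees(np.arctan2(*(x[:2]-cen[k][:2])[::-1]))].round(1).tolist() for x in q])
E
```

```text
lamp [495. 245.  72.]
base [529. -40.  34.]
hood [ 432. -230.  111.]
spare [ 693. -293.   76.]
pump [682. 316.  51.]
bin [787.   1.  66.]
green [ 290. -190.  122.]
teal [ 500. -376.  122.]
top lamp [(4, 32), (8, 10), (20, 6), (24, 7), (28, 7), (32, 9), (36, 8), (44, 10), (52, 6), (60, 15), (64, 106), (68, 168), (72, 32)]
   top 317 mec 498.5 247.1 25.4 med [497.6 246.   68.7] rect [497.7 247.4  48.3  48.4  21.4]
top hood [(4, 109), (8, 27), (12, 18), (20, 8), (24, 8), (28, 6), (32, 12), (36, 6), (40, 6), (44, 6), (48, 9), (52, 6), (76, 75), (80, 476), (84, 267), (88, 25), (96, 8), (100, 7), (104, 8), (108, 8), (112, 16), (116, 87), (120, 46)]
   roof 835 mec 434.2 -237.1 44.0 med [ 433.9 -231.9   83.2] rect [ 433.9 -237.1   86.6   86.7   29. ]
   bar 152 mec 433.9 -237.8 25.2 med [ 433.9 -236.8  118.7] rect [ 433.8 -236.8   49.7   16.2   19.2]
top base [(4, 29), (12, 27), (16, 288), (20, 507), (24, 129), (28, 200), (32, 399), (36, 413), (40, 57)]
   ledge 781 mec 529.6 -37.5 59.2 med [530.  -36.8  36.6] rect [528.8 -37.3 117.1 114.9  75. ]
   plate 433 mec 530.3 -37.3 31.4 med [529.3
[... 2463 characters left out ...]
8), (36, 131)]
   ledge 371 mec 528.7 -34.1 60.5 med [529.2 -36.9  35.3] rect [528.4 -34.1 120.6 112.9  75.6]
   plate 257 mec 530.0 -34.7 57.4 med [529.8 -35.3  31.3] rect [529.4 -35.   57.7 102.1  61.7]
   yel []
   red [[532.7, 20.4, 35.7, 86.6], [536.3, 20.9, 37.9, 83.2], [532.9, 15.2, 35.8, 86.1], [534.3, 18.4, 33.9, 84.9], [536.9, 20.1, 34.2, 82.6], [531.4, 12.1, 32.6, 87.5], [535.3, 12.2, 35.5, 83.2], [539.9, 11.2, 39.8, 78.0], [520.8, -80.3, 34.7, -101.5], [522.8, -87.0, 38.0, -97.6], [526.1, -86.2, 40.0, -93.6], [527.3, -83.1, 37.9, -92.3], [522.2, -90.9, 36.6, -97.7], [524.8, -89.3, 37.1, -95.0], [525.9, -86.2, 34.8, -93.9], [522.8, -91.8, 33.1, -96.9], [526.5, -91.4, 35.8, -92.8]]
```

>>> play_rows(
  commands=[
    {"dy": -9.15,"dz": -7.26},
    {"dy": -9.15,"dz": -7.26},
    {"dy": -9.15,"dz": -7.26},
    {"dy": -9.15,"dz": -7.26},
    {"dy": -9.15,"dz": -7.26},
  ],
  hand=85,
)

```text
invalid input at $.commands[0]: expected keys dx, dy, dz, roll
```

>>> play_rows(
  commands=[
    {"dy": -9.15,"dz": -7.26},
    {"dy": -9.15,"dz": -7.26},
    {"dy": -9.15,"dz": -7.26},
    {"dy": -9.15,"dz": -7.26},
    {"dy": -9.15,"dz": -7.26},
  ],
)

```text
invalid input at $.commands[0]: expected keys dx, dy, dz, roll
```

>>> play_rows(
  commands=[
    {"dy": -9.15,"dz": -7.26,"dx": 2.4},
    {"dy": -9.15,"dz": -7.26,"dx": 2.4},
    {"dy": -9.15,"dz": -7.26,"dx": 2.4},
    {"dy": -9.15,"dz": -7.26,"dx": 2.4},
    {"dy": -9.15,"dz": -7.26,"dx": 2.4},
  ],
)

```text
invalid input at $.commands[0]: expected keys dx, dy, dz, roll
```

```bash
cat > g.py <<'E'
from plant import arm
import numpy as np,sys
from h import *
def snap(name,tag):
    c=arm.get_calibration(name);p,d=arm.snapshot(name)
    np.savez(f"pics/{tag}.npz",p=p,d=d,**c)
    cv2.imwrite(f"pics/{tag}.png",p[:,:,::-1]);return p,d,c
def go(x,y,z,ang=None):
    s=arm.sense();R=np.asarray(s["ee_rot"]);d=np.array([x,y,z])-s["tool_pos"]
    a=np.degrees(np.arctan2(R[1,1],R[0,1]));r=0 if ang is None else (a-ang+180)%360-180
    print("t",round(s["clock"],2),"pos",np.round(s["tool_pos"],1),"ang",round(a,2),"tilt",np.round(R[:,0],3),"F",np.round(s["contact_force"],1),"T",np.round(s["torque"],2),"op",round(s["opening"],1),"q6",round(s["q"][5],1))
    print("dx,dy,dz",(R.T@d/25).round(3),"roll",round(r/5,3))
E
python3 - <<'E'
from g import *
p,d,c=snap("wrist","w1");go(498,247,202)
W=cloud(p,d,c)
q=W[(W[...,2]>62)&(W[...,2]<80)&(np.hypot(W[...,0]-498,W[...,1]-247)<45)]
print(len(q),cv2.minEnclosingCircle(q[:,:2].astype(np.float32)),np.median(q,0))
E
```

```text
t 0.15 pos [ 146.6 -555.8  404. ] ang -75.23 tilt [-0.     0.001 -1.   ] F [0.2 0.4 0.4] T [-0.   -0.02  0.02] op 85.5 q6 -11.8
dx,dy,dz [  8.122 -27.458 -21.775] roll 0.0
0 ((0.0, 0.0), 0.0) [nan nan nan]
  return _methods._mean(a, axis=axis, dtype=dtype,
  ret = um.true_divide(
```

View pics/w1.png

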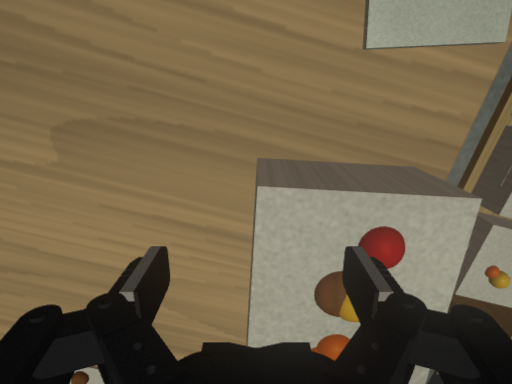

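All four keys are required, so nothing moved; the wrist view still shows the bench corner at the start pose. Resending with all keys.

>>> play_rows(
  commands=[
    {"dx": 0,"dy": -9.15,"dz": -7.26,"roll": 0},
    {"dx": 0,"dy": -9.15,"dz": -7.26,"roll": 0},
    {"dx": 0,"dy": -9.15,"dz": -7.26,"roll": 0},
    {"dx": 0,"dy": -9.15,"dz": -7.26,"roll": 0},
    {"dx": 0,"dy": -9.15,"dz": -7.26,"roll": 0},
  ],
  hand=85,
)

```text
clock: 0.78
tool_pos: [264.2, -286.1, 404.4]
ee_rot: [[0.0, 0.256, -0.967], [0.0, -0.967, -0.256], [-1.0, -0.0, -0.0]]
contact_force: [0.5, -0.1, 0.9]
opening: 84.9
```

>>> play_rows(
  commands=[
    {"dx": 0,"dy": -9.15,"dz": -7.26,"roll": 0},
    {"dx": 0,"dy": -9.15,"dz": -7.26,"roll": 0},
    {"dx": 0,"dy": -9.15,"dz": -7.26,"roll": 0},
    {"dx": 0,"dy": -9.15,"dz": -7.26,"roll": 0},
    {"dx": 0,"dy": -9.15,"dz": -7.26,"roll": 0},
  ],
)

```text
clock: 1.4
tool_pos: [381.2, -18.6, 404.8]
ee_rot: [[0.001, 0.257, -0.966], [-0.0, -0.966, -0.257], [-1.0, 0.0, -0.001]]
contact_force: [0.3, -0.7, 0.0]
opening: 85.3
```

>>> play_rows(
  commands=[
    {"dx": 2.4,"dy": -9.15,"dz": -7.26,"roll": 0},
    {"dx": 2.4,"dy": -9.15,"dz": -7.26,"roll": 0},
    {"dx": 2.4,"dy": -9.15,"dz": -7.26,"roll": 0},
    {"dx": 2.4,"dy": -9.15,"dz": -7.26,"roll": 0},
    {"dx": 2.4,"dy": -9.15,"dz": -7.26,"roll": 0},
  ],
)

```text
clock: 2.02
tool_pos: [498.4, 248.8, 343.7]
ee_rot: [[-0.001, 0.256, -0.967], [-0.0, -0.967, -0.256], [-1.0, -0.0, 0.001]]
contact_force: [-0.1, -0.6, -0.8]
opening: 84.9
```

```bash
python3 - <<'E'
from g import *
go(498,247,202);p,d,c=snap("wrist","w2");go(498,247,202)
W=cloud(p,d,c)
q=W[(W[...,2]>62)&(W[...,2]<80)&(np.hypot(W[...,0]-498,W[...,1]-247)<45)]
print(len(q))
if len(q)>3:print(cv2.minEnclosingCircle(q[:,:2].astype(np.float32)),np.median(q,0))
E
```

```text
t 2.02 pos [498.4 248.8 343.7] ang -75.15 tilt [-0.001 -0.    -1.   ] F [-0.1 -0.6 -0.8] T [-0.04 -0.02 -0.04] op 84.9 q6 89.5
dx,dy,dz [5.669 0.066 0.032] roll 0.0
t 2.08 pos [499.3 251.9 342.3] ang -75.11 tilt [-0.001  0.003 -1.   ] F [-2.2  1.5 -0.3] T [0.05 0.01 0.01] op 85.1 q6 89.6
dx,dy,dz [5.612 0.193 0.098] roll 0.0
2493
((496.77392578125, 249.95428466796875), 24.907453536987305) [498.6287529  250.5265578   68.88372974]
```

View pics/w2.png

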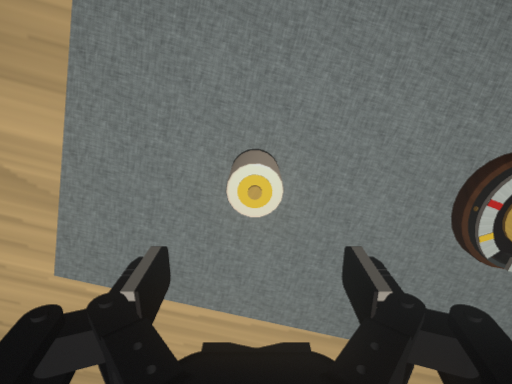

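The wrist view shows the ivory lamp at (255,190), a pale shell with a brass button and alone on the mat, so the choice is right. The arm was still settling, so I'll measure again lower and at rest.

>>> play_rows(
  commands=[
    {"dx": 1.5,"dy": 0.1,"dz": 0.05,"roll": 0},
    {"dx": 3.0,"dy": 0.1,"dz": 0.05,"roll": 0},
    {"dx": 3.0,"dy": 0.1,"dz": 0.05,"roll": 0},
    {"dx": 3.0,"dy": 0.1,"dz": 0.05,"roll": 0},
    {"dx": 3.0,"dy": 0.1,"dz": 0.05,"roll": 0},
  ],
)

```text
clock: 2.7
tool_pos: [498.5, 243.8, 271.8]
ee_rot: [[0.003, 0.255, -0.967], [0.001, -0.967, -0.255], [-1.0, 0.0, -0.003]]
contact_force: [-0.1, 0.9, -0.3]
opening: 85.1
```

```bash
cat >> g.py <<'E'
def top(W,lo,hi,xy,r=45):
    q=W[(W[...,2]>lo)&(W[...,2]<hi)&(np.hypot(W[...,0]-xy[0],W[...,1]-xy[1])<r)]
    if len(q)<4: print("none");return
    q2=q[:,:2].astype(np.float32);c,rr=cv2.minEnclosingCircle(q2);b=cv2.minAreaRect(q2)
    print(len(q),"mec",np.round(c,1),round(rr,1),"med",np.median(q,0).round(1),"rect",np.round(np.r_[b[0],b[1],b[2]],1))
E
python3 - <<'E'
from g import *
go(498,247,202);p,d,c=snap("wrist","w3");go(498,247,202)
top(cloud(p,d,c),64,80,(498,247))
E
```

```text
t 2.7 pos [498.5 243.8 271.8] ang -75.24 tilt [ 0.003  0.001 -1.   ] F [-0.1  0.9 -0.3] T [ 0.01  0.02 -0.01] op 85.1 q6 89.0
dx,dy,dz [ 2.79  -0.13  -0.005] roll 0.0
t 2.75 pos [498.3 243.7 271.6] ang -75.24 tilt [ 0.003  0.001 -1.   ] F [-0.5 -0.2 -0.3] T [-0.04  0.   -0.02] op 84.9 q6 89.0
dx,dy,dz [ 2.784 -0.13  -0.011] roll 0.0
4448 mec [497. 250.] 25.0 med [499.2 250.4  68.9] rect [497.2 250.1  49.1  48.8  63.1]
```

>>> play_rows(
  commands=[
    {"dx": 0.5,"dy": -0.22,"dz": 0.03,"roll": 0},
    {"dx": 1.5,"dy": -0.22,"dz": 0.03,"roll": 0},
    {"dx": 2.8,"dy": -0.22,"dz": 0.03,"roll": 0},
    {"dx": 2.8,"dy": -0.22,"dz": 0.03,"roll": 0},
    {"dx": 2.8,"dy": -0.22,"dz": 0.03,"roll": 0},
  ],
)

```text
clock: 3.38
tool_pos: [495.7, 249.0, 200.3]
ee_rot: [[0.001, 0.255, -0.967], [0.0, -0.967, -0.255], [-1.0, -0.0, -0.001]]
contact_force: [0.5, 0.8, 0.2]
opening: 84.8
```

>>> play_rows(
  commands=[
    {"dx": 0,"dy": 0,"dz": 0,"roll": 0},
    {"dx": 0,"dy": 0,"dz": 0,"roll": 0},
    {"dx": 0,"dy": 0,"dz": 0,"roll": 0},
    {"dx": 0,"dy": 0,"dz": 0,"roll": 0},
    {"dx": 0,"dy": 0,"dz": 0,"roll": 0},
  ],
  hand=40,
  force=30,
)

```text
clock: 4.0
tool_pos: [496.0, 249.0, 200.9]
ee_rot: [[0.002, 0.255, -0.967], [0.001, -0.967, -0.255], [-1.0, -0.0, -0.002]]
contact_force: [-1.4, 0.7, 6.2]
opening: 49.3
```

>>> play_rows(
  commands=[
    {"dx": 0,"dy": 0,"dz": 0,"roll": 0},
    {"dx": 0,"dy": 0,"dz": 0,"roll": 0},
    {"dx": 0,"dy": 0,"dz": 0,"roll": 0},
  ],
)

```text
clock: 4.38
tool_pos: [496.0, 249.0, 201.0]
ee_rot: [[0.002, 0.255, -0.967], [0.001, -0.967, -0.255], [-1.0, -0.0, -0.002]]
contact_force: [-1.4, 0.7, 7.9]
opening: 49.3
```

```bash
python3 -c "
from g import *
go(497.3,249.3,202)"
```

```text
t 4.38 pos [496. 249. 201.] ang -75.23 tilt [ 0.002  0.001 -1.   ] F [-1.4  0.7  7.9] T [-0.05  0.23 -0.03] op 49.3 q6 89.6
dx,dy,dz [-0.042  0.001 -0.053] roll 0.0
```

>>> play_rows(
  commands=[
    {"dx": -0.5,"dy": 0,"dz": 0,"roll": 0},
    {"dx": -2,"dy": 0,"dz": 0,"roll": 0},
    {"dx": -4,"dy": 0,"dz": 0,"roll": 0},
    {"dx": -4,"dy": 0,"dz": 0,"roll": 0},
  ],
)

```text
clock: 4.88
tool_pos: [497.2, 249.3, 304.8]
ee_rot: [[0.009, 0.255, -0.967], [0.002, -0.967, -0.255], [-1.0, 0.0, -0.009]]
contact_force: [-0.1, -0.9, -1.0]
opening: 49.3
```

```bash
python3 -c "
from g import *
go(529.5,-36.5,300)
p,d,c=snap('wrist','w4');top(cloud(p,d,c),150,185,(497,249))"
```

```text
t 4.88 pos [497.2 249.3 304.8] ang -75.22 tilt [ 0.009  0.002 -1.   ] F [-0.1 -0.9 -1. ] T [-0.02  0.03 -0.02] op 49.3 q6 89.6
dx,dy,dz [ 0.179 11.383  1.667] roll 0.0
15659 mec [504.9 251.1] 44.2 med [505.1 251.8 172.6] rect [505.2 251.2  59.9  66.4  57. ]
```

>>> play_rows(
  commands=[
    {"dx": 0.2,"dy": 2.0,"dz": 0.3,"roll": 0},
    {"dx": 0.2,"dy": 4.4,"dz": 0.6,"roll": 0},
    {"dx": 0.2,"dy": 6.8,"dz": 1.0,"roll": 0},
    {"dx": 0.2,"dy": 9.2,"dz": 1.35,"roll": 0},
    {"dx": 0.2,"dy": 11.38,"dz": 1.67,"roll": 0},
  ],
)

```text
clock: 5.55
tool_pos: [526.7, -38.9, 293.2]
ee_rot: [[-0.003, 0.254, -0.967], [0.001, -0.967, -0.254], [-1.0, -0.001, 0.002]]
contact_force: [-0.1, -0.9, -0.9]
opening: 49.5
```

>>> play_rows(
  commands=[
    {"dx": 0,"dy": 0,"dz": 0,"roll": 0},
    {"dx": 0,"dy": 0,"dz": 0,"roll": 0},
    {"dx": 0,"dy": 0,"dz": 0,"roll": 0},
  ],
)

```text
clock: 5.92
tool_pos: [527.1, -35.6, 294.0]
ee_rot: [[-0.002, 0.257, -0.967], [0.001, -0.967, -0.257], [-1.0, -0.001, 0.001]]
contact_force: [0.7, 0.7, -1.4]
opening: 49.1
```

```bash
python3 -c "
from g import *
go(529.5,-36.5,234)
p,d,c=snap('wrist','w5');W=cloud(p,d,c);top(W,164,180,(530,-37),40);H=hsv(p)
top(np.where(((H[...,1]<60)&(H[...,2]>120))[...,None],W,0),160,180,(530,-37),40)
cv2.imwrite('pics/w5b.png',cv2.resize(p[150:384,100:412,::-1],None,fx=1.8,fy=1.8))
p,d,c=snap('scene','s5');W=cloud(p,d,c);top(W,160,180,(530,-37),45)
"
```

```text
t 5.92 pos [527.1 -35.6 294. ] ang -75.13 tilt [-0.002  0.001 -1.   ] F [ 0.7  0.7 -1.4] T [ 0.    0.   -0.03] op 49.1 q6 58.4
dx,dy,dz [ 2.398  0.063 -0.085] roll 0.0
3333 mec [530. -37.] 40.0 med [533.3 -55.9 172.7] rect [532.7 -36.5  21.8  79.9  11.8]
5866 mec [533.6 -33.4] 31.0 med [533.4 -33.3 161.6] rect [528.5 -31.3  56.1  49.4  75.8]
81 mec [539.7 -35.2] 40.6 med [538.5 -29.5 162.4] rect [538.6 -36.2  37.1  73.7  40.3]
```

View pics/w5b.png

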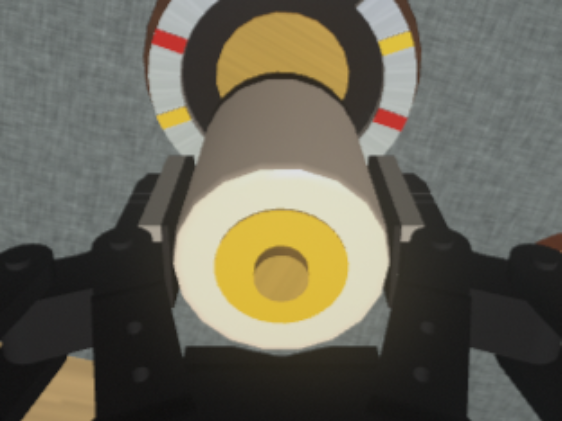

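The lamp is held upright and centred between the pads, with its button at crop (280,270) and the base and plate behind it. I'll locate it exactly relative to the base by the yellow ring.

```bash
python3 -c "
from h import *
import g
f=np.load('pics/w5.npz');W=cloud(f['p'],f['d'],f);H=hsv(f['p'])
m=(H[...,0]>20)&(H[...,0]<34)&(H[...,1]>120)
g.top(np.where(m[...,None],W,0),150,170,(530,-37),40)
g.top(W,31,42,(530,-37),70)
v,u=np.nonzero(m&(W[...,2]<45)&(W[...,2]>32)&(np.hypot(W[...,0]-530,W[...,1]+37)<60));q=W[v,u];l=u<u.mean()
for s in(l,~l):print(q[s].mean(0),s.sum())
m=((H[...,0]<6)|(H[...,0]>174))&(H[...,1]>120)&(H[...,2]>120)
v,u=np.nonzero(m&(W[...,2]<45)&(W[...,2]>32)&(np.hypot(W[...,0]-530,W[...,1]+37)<60));q=W[v,u];l=u<u.mean()
for s in(l,~l):print(q[s].mean(0),s.sum())
g.go(529,-37,234)
"
```

```text
3529 mec [527.2 -35.3] 15.9 med [528.5 -34.8 162.5] rect [527.4 -35.4  30.7  29.9  13. ]
7390 mec [528.3 -35.1] 59.3 med [543.5 -24.5  36.3] rect [537.3 -33.   99.7 118.2  13.9]
[530.33459255 -15.73308138  33.39651667] 881
[544.88187082 -51.91982159  33.51703495] 889
[533.21736612  16.05061946  37.38215834] 149
[523.20040993 -86.65423833  37.52556108] 132
t 6.03 pos [527.4 -35.6 294.4] ang -75.11 tilt [-0.001  0.    -1.   ] F [-0.5 -0.1 -1.5] T [-0.01  0.03  0.06] op 49.3 q6 58.4
dx,dy,dz [ 2.416  0.073 -0.048] roll 0.0
```

>>> play_rows(
  commands=[
    {"dx": 0.8,"dy": 0.0,"dz": -0.04,"roll": 0},
    {"dx": 1.6,"dy": 0.0,"dz": -0.04,"roll": 0},
    {"dx": 2.1,"dy": 0.0,"dz": -0.04,"roll": 0},
    {"dx": 2.3,"dy": 0.0,"dz": -0.04,"roll": 0},
    {"dx": 2.3,"dy": 0.0,"dz": -0.04,"roll": 0},
  ],
)

```text
clock: 6.65
tool_pos: [528.7, -36.5, 237.2]
ee_rot: [[-0.0, 0.255, -0.967], [0.0, -0.967, -0.255], [-1.0, -0.0, 0.0]]
contact_force: [-0.2, -0.5, -1.2]
opening: 49.4
```

>>> play_rows(
  commands=[
    {"dx": 0.08,"dy": 0,"dz": 0,"roll": 0},
    {"dx": 0.16,"dy": 0,"dz": 0,"roll": 0},
    {"dx": 0.16,"dy": 0,"dz": 0,"roll": 0},
    {"dx": 0.16,"dy": 0,"dz": 0,"roll": 0},
  ],
)

```text
clock: 7.15
tool_pos: [528.6, -36.8, 233.3]
ee_rot: [[0.0, 0.255, -0.967], [-0.0, -0.967, -0.255], [-1.0, 0.0, -0.0]]
contact_force: [-0.0, -0.0, -1.3]
opening: 49.3
```

```bash
python3 -c "
from g import *
go(528.4,-35.5,233)"
```

```text
t 7.15 pos [528.6 -36.8 233.3] ang -75.23 tilt [ 0. -0. -1.] F [-0.  -0.  -1.3] T [ 0.05 -0.    0.  ] op 49.3 q6 58.4
dx,dy,dz [ 0.012 -0.051 -0.004] roll 0.0
```

>>> play_rows(
  commands=[
    {"dx": 0.04,"dy": -0.04,"dz": 0,"roll": 0},
    {"dx": 0.08,"dy": -0.04,"dz": 0,"roll": 0},
    {"dx": 0.08,"dy": -0.04,"dz": 0,"roll": 0},
  ],
)

```text
clock: 7.52
tool_pos: [528.4, -35.8, 231.3]
ee_rot: [[0.0, 0.255, -0.967], [-0.0, -0.967, -0.255], [-1.0, 0.0, -0.0]]
contact_force: [-0.8, 0.4, 0.3]
opening: 49.6
```

>>> play_rows(
  commands=[
    {"dx": 0,"dy": 0,"dz": 0,"roll": 0},
    {"dx": 0,"dy": 0,"dz": 0,"roll": 0},
    {"dx": 0,"dy": 0,"dz": 0,"roll": 0},
    {"dx": 0,"dy": 0,"dz": 0,"roll": 0},
    {"dx": 0,"dy": 0,"dz": 0,"roll": 0},
  ],
  hand=85,
)

```text
clock: 8.15
tool_pos: [528.3, -35.7, 231.2]
ee_rot: [[0.0, 0.255, -0.967], [0.0, -0.967, -0.255], [-1.0, 0.0, -0.0]]
contact_force: [-0.5, -0.3, 0.4]
opening: 85.1
```

>>> play_rows(
  commands=[
    {"dx": -0.5,"dy": 0,"dz": 0,"roll": 0},
    {"dx": -2,"dy": 0,"dz": 0,"roll": 0},
    {"dx": -4,"dy": 0,"dz": 0,"roll": 0},
    {"dx": -5,"dy": 0,"dz": 0,"roll": 0},
    {"dx": -5,"dy": 0,"dz": 0,"roll": 0},
  ],
)

```text
clock: 8.78
tool_pos: [529.1, -35.9, 359.5]
ee_rot: [[0.006, 0.255, -0.967], [-0.002, -0.967, -0.255], [-1.0, 0.003, -0.005]]
contact_force: [-0.9, -0.3, -0.0]
opening: 84.9
```

```bash
python3 -c "
from g import *
p,d,c=snap('wrist','w6');W=cloud(p,d,c);H=hsv(p)
m=(H[...,0]>20)&(H[...,0]<34)&(H[...,1]>120)
top(np.where(m[...,None],W,0),90,110,(530,-37),40);top(W,94,110,(530,-37),40);top(W,32,42,(530,-37),70)
m=((H[...,0]<6)|(H[...,0]>174))&(H[...,1]>120)&(H[...,2]>120)
v,u=np.nonzero(m&(W[...,2]<45)&(W[...,2]>32)&(np.hypot(W[...,0]-530,W[...,1]+37)<60));q=W[v,u];l=u<u.mean()
a,b=q[l].mean(0),q[~l].mean(0);print(a,b,(a+b)/2)
go(434,-236,320,-70.8)
"
```

```text
991 mec [528.6 -35.7] 15.1 med [529.3 -35.4 100.2] rect [528.7 -35.6  29.7  28.4  16.3]
2773 mec [529.1 -35.2] 24.8 med [530.9 -34.6  99.6] rect [529.3 -35.2  48.9  48.5  68.6]
3925 mec [528.2 -35.1] 59.4 med [538.8 -26.2  36.7] rect [528.3 -35.2 118.1 116.8  69.1]
[533.11554598  16.23361598  37.40033367] [522.94172905 -86.89631325  37.42429007] [528.02863751 -35.33134864  37.41231187]
t 8.82 pos [528.5 -35.8 357.5] ang -75.23 tilt [ 0.003 -0.001 -1.   ] F [-0.5  0.1  0.1] T [ 0.    0.02 -0.06] op 85.1 q6 58.5
dx,dy,dz [1.495 6.779 5.7  ] roll -0.886
```

The lamp stands upright, centred within 1 mm, with its top at about 100. Now to the hood.

>>> play_rows(
  commands=[
    {"dx": 0,"dy": 1.6,"dz": 1.3,"roll": -0.2},
    {"dx": 0,"dy": 3.3,"dz": 2.7,"roll": -0.5},
    {"dx": 0,"dy": 5.0,"dz": 4.2,"roll": -0.9},
    {"dx": 0,"dy": 6.78,"dz": 5.7,"roll": -0.9},
    {"dx": 0,"dy": 6.78,"dz": 5.7,"roll": -0.9},
  ],
)

```text
clock: 9.45
tool_pos: [431.9, -238.8, 354.8]
ee_rot: [[-0.002, 0.324, -0.946], [0.001, -0.946, -0.324], [-1.0, -0.002, 0.002]]
contact_force: [-0.5, -0.3, -0.5]
opening: 85.4
```

>>> play_rows(
  commands=[
    {"dx": 0,"dy": 0,"dz": 0,"roll": 0},
    {"dx": 0,"dy": 0,"dz": 0,"roll": 0},
  ],
)

```text
clock: 9.7
tool_pos: [434.1, -234.7, 355.5]
ee_rot: [[-0.001, 0.332, -0.943], [0.001, -0.943, -0.332], [-1.0, -0.001, 0.0]]
contact_force: [-0.3, -0.2, -0.4]
opening: 85.2
```

```bash
python3 -c "
from g import *
p,d,c=snap('wrist','w7');W=cloud(p,d,c)
top(W,110,130,(434,-236),40);top(W,76,90,(434,-236),50)
go(434,-236,259,-70.8)
"
```

```text
1410 mec [ 433.8 -235.5] 25.3 med [ 435.9 -234.2  119.1] rect [ 433.7 -235.    49.5   15.7   19.1]
6422 mec [ 433.  -234.8] 44.0 med [ 438.6 -229.6   82.7] rect [ 433.3 -234.7   87.1   87.4   49.3]
t 9.75 pos [ 434.2 -234.7  355.7] ang -70.61 tilt [-0.001  0.001 -1.   ] F [-0.6  0.5 -0.3] T [0.08 0.02 0.04] op 85.3 q6 28.4
dx,dy,dz [3.87  0.051 0.025] roll 0.038
```

View pics/w7.png

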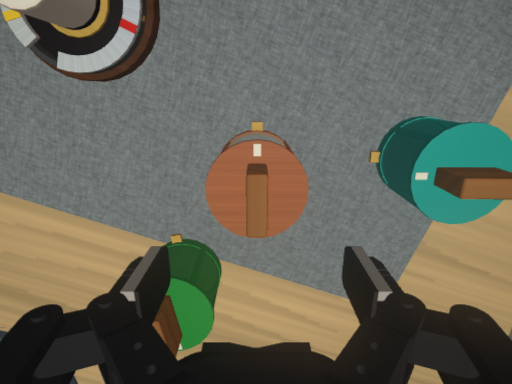

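The copper hood is at (257,185) with its lug at (257,127), and the bar is in line with the tool. Green is at (185,290) and teal at (450,170); both stand clear. Descending.

>>> play_rows(
  commands=[
    {"dx": 0.8,"dy": 0.01,"dz": 0.03,"roll": 0.05},
    {"dx": 2.0,"dy": 0.01,"dz": 0.03,"roll": 0.05},
    {"dx": 3.2,"dy": 0.01,"dz": 0.03,"roll": 0.05},
    {"dx": 3.8,"dy": 0.01,"dz": 0.03,"roll": 0.05},
    {"dx": 3.8,"dy": 0.01,"dz": 0.03,"roll": 0.05},
  ],
)

```text
clock: 10.38
tool_pos: [433.2, -235.6, 260.4]
ee_rot: [[-0.002, 0.327, -0.945], [0.002, -0.945, -0.327], [-1.0, -0.002, 0.001]]
contact_force: [0.6, -0.3, -0.1]
opening: 85.5
```

>>> play_rows(
  commands=[
    {"dx": 0,"dy": 0,"dz": 0,"roll": 0},
    {"dx": 0,"dy": 0,"dz": 0,"roll": 0},
  ],
)

```text
clock: 10.62
tool_pos: [433.6, -236.8, 262.4]
ee_rot: [[0.002, 0.326, -0.945], [-0.002, -0.945, -0.326], [-1.0, 0.002, -0.001]]
contact_force: [0.3, -0.2, 0.3]
opening: 84.8
```

```bash
python3 -c "
from g import *
go(433.6,-235.1,259.5,-70.9)
"
```

```text
t 10.62 pos [ 433.6 -236.8  262.4] ang -70.97 tilt [ 0.002 -0.002 -1.   ] F [ 0.3 -0.2  0.3] T [ 0.01 -0.06 -0.  ] op 84.8 q6 28.5
dx,dy,dz [ 0.115 -0.064 -0.021] roll -0.014
```

>>> play_rows(
  commands=[
    {"dx": 0.1,"dy": -0.06,"dz": 0,"roll": 0},
    {"dx": 0.1,"dy": -0.06,"dz": 0,"roll": 0},
    {"dx": 0.1,"dy": -0.06,"dz": 0,"roll": 0},
    {"dx": 0.1,"dy": -0.06,"dz": 0,"roll": 0},
    {"dx": 0.1,"dy": -0.06,"dz": 0,"roll": 0},
  ],
)

```text
clock: 11.25
tool_pos: [432.7, -235.1, 258.7]
ee_rot: [[-0.0, 0.326, -0.945], [-0.0, -0.945, -0.326], [-1.0, 0.0, 0.0]]
contact_force: [-0.6, -0.5, 0.2]
opening: 84.8
```

>>> play_rows(
  commands=[
    {"dx": 0,"dy": 0,"dz": 0,"roll": 0},
    {"dx": 0,"dy": 0,"dz": 0,"roll": 0},
    {"dx": 0,"dy": 0,"dz": 0,"roll": 0},
    {"dx": 0,"dy": 0,"dz": 0,"roll": 0},
    {"dx": 0,"dy": 0,"dz": 0,"roll": 0},
  ],
  hand=5,
  force=90,
)

```text
clock: 11.88
tool_pos: [432.7, -235.2, 258.8]
ee_rot: [[0.0, 0.326, -0.945], [-0.0, -0.945, -0.326], [-1.0, 0.0, -0.0]]
contact_force: [-0.8, -0.1, 1.5]
opening: 14.8
```

>>> play_rows(
  commands=[
    {"dx": 0,"dy": 0,"dz": 0,"roll": 0},
    {"dx": 0,"dy": 0,"dz": 0,"roll": 0},
    {"dx": 0,"dy": 0,"dz": 0,"roll": 0},
    {"dx": 0,"dy": 0,"dz": 0,"roll": 0},
  ],
)

```text
clock: 12.38
tool_pos: [432.7, -235.1, 258.8]
ee_rot: [[0.0, 0.326, -0.945], [-0.0, -0.945, -0.326], [-1.0, 0.0, -0.0]]
contact_force: [0.2, -2.0, 1.4]
opening: 14.8
```

>>> play_rows(
  commands=[
    {"dx": -0.6,"dy": 0,"dz": 0,"roll": 0},
    {"dx": -2,"dy": 0,"dz": 0,"roll": 0},
    {"dx": -4,"dy": 0,"dz": 0,"roll": 0},
    {"dx": -5.6,"dy": 0,"dz": 0,"roll": 0},
    {"dx": -5.6,"dy": 0,"dz": 0,"roll": 0},
  ],
)

```text
clock: 13.0
tool_pos: [433.3, -235.4, 402.9]
ee_rot: [[0.005, 0.326, -0.945], [-0.005, -0.945, -0.326], [-1.0, 0.006, -0.004]]
contact_force: [-0.6, -0.7, -2.3]
opening: 15.1
```

```bash
python3 -c "
from g import *
go(528.3,-35.4,396,-105.4)
"
```

```text
t 13.0 pos [ 433.3 -235.4  402.9] ang -70.97 tilt [ 0.005 -0.005 -1.   ] F [-0.6 -0.7 -2.3] T [-0.01 -0.01 -0.03] op 15.1 q6 28.6
dx,dy,dz [ 0.258 -6.325 -6.201] roll 6.887
```

>>> play_rows(
  commands=[
    {"dx": 0.1,"dy": -1.4,"dz": -1.4,"roll": 1.5},
    {"dx": 0.1,"dy": -3.0,"dz": -3.0,"roll": 3.4},
    {"dx": 0.1,"dy": -4.7,"dz": -4.6,"roll": 5.2},
    {"dx": 0.1,"dy": -6.32,"dz": -6.2,"roll": 6.89},
    {"dx": 0.1,"dy": -6.32,"dz": -6.2,"roll": 6.89},
  ],
)

```text
clock: 13.62
tool_pos: [527.9, -31.2, 394.6]
ee_rot: [[-0.003, -0.262, -0.965], [0.002, -0.965, 0.262], [-1.0, -0.001, 0.003]]
contact_force: [-0.5, -0.3, -2.4]
opening: 15.0
```

>>> play_rows(
  commands=[
    {"dx": 0,"dy": 0,"dz": 0,"roll": 0},
    {"dx": 0,"dy": 0,"dz": 0,"roll": 0},
    {"dx": 0,"dy": 0,"dz": 0,"roll": 0},
  ],
)

```text
clock: 14.0
tool_pos: [527.4, -36.3, 396.0]
ee_rot: [[-0.0, -0.268, -0.963], [0.0, -0.963, 0.268], [-1.0, 0.0, 0.0]]
contact_force: [-1.3, -1.0, -2.3]
opening: 14.9
```

```bash
python3 -c "
from g import *
go(528.3,-35.4,388,-105.4)
p,d,c=snap('wrist','w8');W=cloud(p,d,c)
z=W[...,2];print(np.histogram(z[(z>150)&(np.hypot(W[...,0]-530,W[...,1]+37)<60)],np.arange(150,300,5))[0])
top(W,205,230,(528,-35),48)
p,d,c=snap('scene','s8');cv2.imwrite('pics/s8b.png',cv2.resize(p[90:260,170:330,::-1],None,fx=3.4,fy=3.4,interpolation=cv2.INTER_CUBIC))
a=cv2.imread('pics/w8.png');b=cv2.imread('pics/s8b.png')[:384];h=np.hstack([a,cv2.resize(b,(288,384))]) ;cv2.imwrite('pics/c8.png',h);print(h.shape)
"
```

```text
t 14.0 pos [527.4 -36.3 396. ] ang -105.53 tilt [-0.  0. -1.] F [-1.3 -1.  -2.3] T [0.02 0.03 0.05] op 14.9 q6 88.7
dx,dy,dz [ 0.322 -0.044 -0.026] roll -0.026
[ 199  114  113  121  129  143  156  158  174  190  158   36    1 5712
 4927  178  316  383  431  481  605 3801  645 1008 1485 3889 2976 2522
 3435]
10854 mec [527.8 -36.3] 44.0 med [545.4 -45.1 220. ] rect [536.8 -38.7  87.3  69.1  74.7]
(384, 800, 3)
```

View pics/c8.png

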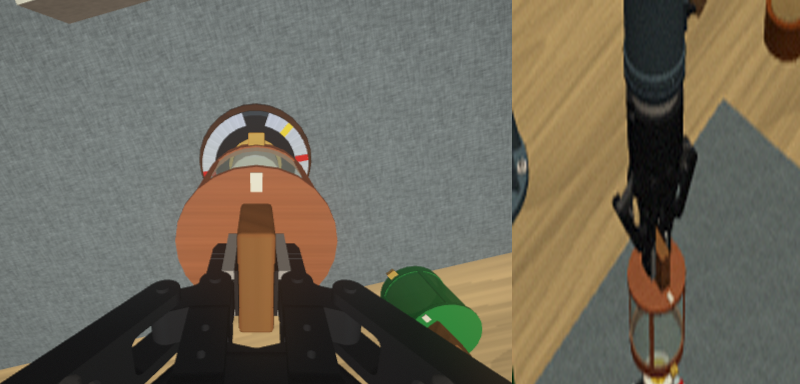

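The lug and white dash at (257,140–182) line up with the dark slot at (257,115); the hood is level and over the base. Lowering.

>>> play_rows(
  commands=[
    {"dx": 0.7,"dy": -0.04,"dz": -0.03,"roll": -0.02},
    {"dx": 1.7,"dy": -0.04,"dz": -0.03,"roll": -0.02},
    {"dx": 2.7,"dy": -0.04,"dz": -0.03,"roll": -0.02},
    {"dx": 3.4,"dy": -0.04,"dz": -0.03,"roll": -0.02},
    {"dx": 3.6,"dy": -0.04,"dz": -0.03,"roll": -0.02},
  ],
)

```text
clock: 14.72
tool_pos: [528.1, -34.3, 304.4]
ee_rot: [[-0.003, -0.264, -0.964], [0.001, -0.964, 0.264], [-1.0, -0.0, 0.003]]
contact_force: [-0.5, -0.4, -1.9]
opening: 15.0
```

>>> play_rows(
  commands=[
    {"dx": 0,"dy": 0,"dz": 0,"roll": 0},
    {"dx": 0,"dy": 0,"dz": 0,"roll": 0},
    {"dx": 0,"dy": 0,"dz": 0,"roll": 0},
  ],
)

```text
clock: 15.1
tool_pos: [529.0, -34.5, 307.1]
ee_rot: [[0.002, -0.264, -0.964], [-0.0, -0.964, 0.264], [-1.0, -0.0, -0.002]]
contact_force: [0.0, 0.1, -3.2]
opening: 15.1
```

```bash
python3 -c "
from g import *
go(528.2,-35.3,290,-105.4)
"
```

```text
t 15.1 pos [529.  -34.5 307.1] ang -105.33 tilt [ 0.002 -0.    -1.   ] F [ 0.   0.1 -3.2] T [ 0.02 -0.01  0.01] op 15.1 q6 88.8
dx,dy,dz [0.684 0.041 0.024] roll 0.014
```

>>> play_rows(
  commands=[
    {"dx": 0.1,"dy": 0.02,"dz": 0.02,"roll": 0},
    {"dx": 0.25,"dy": 0.02,"dz": 0.02,"roll": 0},
    {"dx": 0.4,"dy": 0.02,"dz": 0.02,"roll": 0},
    {"dx": 0.55,"dy": 0.02,"dz": 0.02,"roll": 0},
    {"dx": 0.7,"dy": 0.02,"dz": 0.02,"roll": 0},
  ],
)

```text
clock: 15.72
tool_pos: [528.0, -34.7, 288.3]
ee_rot: [[-0.0, -0.264, -0.964], [0.0, -0.964, 0.264], [-1.0, -0.0, 0.0]]
contact_force: [1.9, -0.4, -2.2]
opening: 14.8
```

>>> play_rows(
  commands=[
    {"dx": 0,"dy": 0,"dz": 0,"roll": 0},
    {"dx": 0,"dy": 0,"dz": 0,"roll": 0},
    {"dx": 0,"dy": 0,"dz": 0,"roll": 0},
  ],
)

```text
clock: 16.1
tool_pos: [528.2, -34.8, 288.9]
ee_rot: [[0.0, -0.264, -0.964], [-0.0, -0.964, 0.264], [-1.0, 0.0, -0.0]]
contact_force: [0.3, -0.4, -3.0]
opening: 15.0
```

```bash
python3 -c "
from g import *
go(528.2,-35.3,278.8,-105.4)
"
```

```text
t 16.1 pos [528.2 -34.8 288.9] ang -105.33 tilt [ 0. -0. -1.] F [ 0.3 -0.4 -3. ] T [ 0.02 -0.04  0.05] op 15.0 q6 88.7
dx,dy,dz [ 0.403  0.02  -0.007] roll 0.014
```

Lug bottoms are about 4 mm below the ledge top with no resistance, so they're in the slots. Pressing down to the bottom.

>>> play_rows(
  commands=[
    {"dx": 0.1,"dy": 0.02,"dz": 0,"roll": 0},
    {"dx": 0.2,"dy": 0.02,"dz": 0,"roll": 0},
    {"dx": 0.3,"dy": 0.02,"dz": 0,"roll": 0},
    {"dx": 0.38,"dy": 0.02,"dz": 0,"roll": 0},
    {"dx": 0.38,"dy": 0.02,"dz": 0,"roll": 0},
  ],
)

```text
clock: 16.73
tool_pos: [528.1, -35.3, 279.6]
ee_rot: [[0.001, -0.264, -0.964], [-0.0, -0.964, 0.264], [-1.0, 0.0, -0.001]]
contact_force: [-3.1, 0.1, 5.8]
opening: 14.6
```

>>> play_rows(
  commands=[
    {"dx": 0,"dy": 0,"dz": 0,"roll": 0},
    {"dx": 0,"dy": 0,"dz": 0,"roll": 0},
    {"dx": 0,"dy": 0,"dz": 0,"roll": 0},
  ],
)

```text
clock: 17.1
tool_pos: [528.1, -35.3, 279.5]
ee_rot: [[0.001, -0.264, -0.964], [-0.0, -0.964, 0.264], [-1.0, 0.0, -0.001]]
contact_force: [-0.8, -0.0, 4.8]
opening: 14.7
```

```bash
python3 -c "
from g import *
go(528.2,-35.3,278.8,-105.4)
"
```

```text
t 17.1 pos [528.1 -35.3 279.5] ang -105.33 tilt [ 0.001 -0.    -1.   ] F [-0.8 -0.   4.8] T [ 0.08  0.25 -0.03] op 14.7 q6 88.6
dx,dy,dz [ 0.026 -0.    -0.005] roll 0.014
```

>>> play_rows(
  commands=[
    {"dx": 0.04,"dy": 0,"dz": 0,"roll": 0},
    {"dx": 0.08,"dy": 0,"dz": 0,"roll": 0},
    {"dx": 0.08,"dy": 0,"dz": 0,"roll": 0},
    {"dx": 0.08,"dy": 0,"dz": 0,"roll": 0},
  ],
)

```text
clock: 17.6
tool_pos: [528.2, -35.3, 278.8]
ee_rot: [[0.001, -0.264, -0.964], [-0.001, -0.964, 0.264], [-1.0, 0.0, -0.001]]
contact_force: [-5.9, 0.8, 16.7]
opening: 14.8
```

It's bottomed: force jumped to 17 N and z is at the seated height. Twisting clockwise about 40° with a light press.

>>> play_rows(
  commands=[
    {"dx": -0.03,"dy": 0,"dz": 0,"roll": 0.8},
    {"dx": -0.03,"dy": 0,"dz": 0,"roll": 1.6},
    {"dx": -0.03,"dy": 0,"dz": 0,"roll": 2.4},
    {"dx": -0.03,"dy": 0,"dz": 0,"roll": 3.2},
    {"dx": -0.03,"dy": 0,"dz": 0,"roll": 4.0},
  ],
)

```text
clock: 18.23
tool_pos: [528.4, -35.3, 278.8]
ee_rot: [[0.002, -0.58, -0.815], [-0.0, -0.815, 0.58], [-1.0, -0.001, -0.002]]
contact_force: [-1.0, -0.5, 7.3]
opening: 14.8
```

```bash
python3 -c "
from g import *
go(528.2,-35.3,278.8,-145.4)
"
```

```text
t 18.23 pos [528.4 -35.3 278.8] ang -125.46 tilt [ 0.002 -0.    -1.   ] F [-1.  -0.5  7.3] T [0.16 0.3  0.09] op 14.8 q6 108.8
dx,dy,dz [-0.     0.005  0.008] roll 3.989
```

>>> play_rows(
  commands=[
    {"dx": 0,"dy": 0,"dz": 0,"roll": 0.9},
    {"dx": 0,"dy": 0,"dz": 0,"roll": 1.8},
    {"dx": 0,"dy": 0,"dz": 0,"roll": 2.7},
    {"dx": 0,"dy": 0,"dz": 0,"roll": 3.5},
    {"dx": 0,"dy": 0,"dz": 0,"roll": 3.98},
  ],
)

```text
clock: 18.85
tool_pos: [528.5, -35.4, 278.8]
ee_rot: [[0.002, -0.822, -0.569], [-0.001, -0.569, 0.822], [-1.0, -0.001, -0.002]]
contact_force: [-0.9, 0.4, 7.0]
opening: 14.8
```

>>> play_rows(
  commands=[
    {"dx": 0,"dy": 0,"dz": 0,"roll": 0},
    {"dx": 0,"dy": 0,"dz": 0,"roll": 0},
    {"dx": 0,"dy": 0,"dz": 0,"roll": 0},
  ],
)

```text
clock: 19.23
tool_pos: [528.5, -35.3, 278.8]
ee_rot: [[0.002, -0.821, -0.57], [-0.0, -0.57, 0.821], [-1.0, -0.002, -0.002]]
contact_force: [-1.3, -0.6, 7.1]
opening: 14.8
```

```bash
python3 -c "
from g import *
go(528.2,-35.3,278.8,-145.4)
p,d,c=snap('wrist','w9');q,d2,c2=snap('scene','s9')
H=hsv(p);W=cloud(p,d,c);m=(H[...,1]<40)&(H[...,2]>170)&(W[...,2]>95)&(W[...,2]<112)
v,u=np.nonzero(m&(np.hypot(W[...,0]-528,W[...,1]+35)<46))
if len(v):w=W[v,u].mean(0);print('dash',u.mean(),v.mean(),w,np.degrees(np.arctan2(w[1]+35.3,w[0]-528.2)))
m=(H[...,0]>20)&(H[...,0]<34)&(H[...,1]>130)
v,u=np.nonzero(m&(W[...,2]>30)&(W[...,2]<45)&(np.hypot(W[...,0]-528,W[...,1]+35)<62))
if len(v):w=W[v,u].mean(0);print('yel',len(v),u.mean(),v.mean(),w,np.degrees(np.arctan2(w[1]+35.3,w[0]-528.2)))
top(W,96,110,(528,-35),50)
b=cv2.resize(q[110:302,180:324,::-1],None,fx=2,fy=2,interpolation=cv2.INTER_CUBIC)
cv2.imwrite('pics/c9.png',np.hstack([p[:,:,::-1],b]))
"
```

```text
t 19.23 pos [528.5 -35.3 278.8] ang -145.23 tilt [ 0.002 -0.    -1.   ] F [-1.3 -0.6  7.1] T [0.16 0.08 0.02] op 14.8 q6 128.5
dx,dy,dz [0.001 0.01  0.009] roll 0.033
dash 255.9903846153846 182.01442307692307 [549.50510672 -65.06450353 103.56641282] -54.405326255086294
yel 182 257.84615384615387 133.57692307692307 [557.29202405 -78.4732009   37.38306422] -56.026156689184134
10705 mec [529.2 -35.6] 44.0 med [545.9 -53.1 102.8] rect [534.9 -43.3  87.2  68.8  35.4]
```

View pics/c9.png

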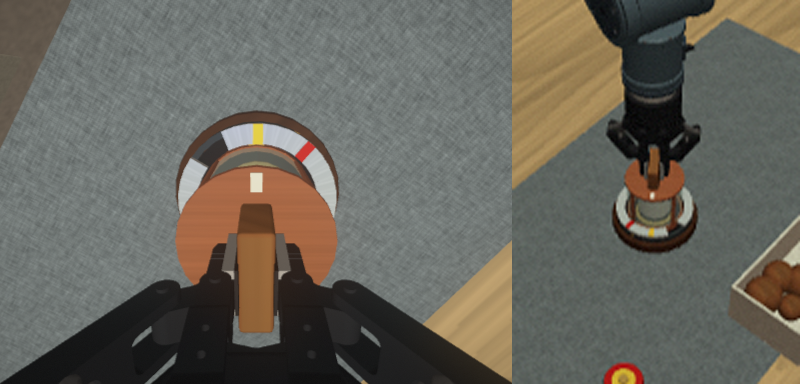

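The white dash at (256,182) points at the yellow mark at (258,134). The lug is hidden under the ledge and the roof is at about 102.8, which is the seated height. Handing in.

```bash
python3 -c "
from plant import arm
print(arm.finish_job())"
```

```text
the job is handed in; nothing more can be done
None
```

The job is handed in at about 19.3 s. The lamp stands on the sprung plate and the hood is seated and twisted to the yellow marks, with the gripper still holding its handle.

- **Lamp:** I stood it on the plate and let go of it. The wrist camera put it upright and within about 1 mm of the plate's middle.
- **Hood:** I gripped the copper hood by its handle and lowered its lugs through the slots. It went right to the bottom, where the push jumped to about 17 N at the seated height.
- **Twist:** I turned it 39.9° clockwise by the tool. The hood's white dash lies within about 1.6° of the yellow mark.
- **Last checks:** The roof is about 103 mm up, so the hood's underside is about 20 mm above the bench, at the bottom. The vertical force is a steady 7 N, the twisting moment is near zero (no click resistance) and the grip is closed on the bar at 14.8 mm.
- **Bystanders:** The arm never went near the spare lamp, the pumpkin or the bin. I did not measure them again at the end.
- **Disagreements:** The cameras differed by about 2–3 mm on absolute positions, so I placed things by the wrist camera relative to the base. My first move calls were refused for missing keys, and nothing moved.

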